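# Load the amber filter in the lamp barrel and lock it with the retaining ring

### The arm

A 6-joint arm with a two-finger parallel gripper is mounted at the origin on a cart in front of the work surface, level with it; the furniture and walls round the work are solid. World frame = base frame: x ahead of the robot, y to its left, z up, the work surface at z = 0. Lengths are in mm, angles in degrees, forces in N, time in s.
With the tool pointing down it reaches from about 325 to 875 mm from the base axis. Payload 4.4 kg.
Tool frame: the origin (TCP) lies at the very end of the fingers, on their centre line; the grasp point (between the pads) lies 19 mm behind it; z points along the fingers, y is the line along which they close (so a half turn about z gives the same grasp; the last joint's range is limited). The gripper opens to 85 mm and grips with 20 to 120 N. Pads are 22 mm wide; open, the fingers measure 114 mm over their backs; the gripper's body (76 mm by 85 mm) begins 54 mm behind the grasp point. The pads swing forward as they close: fully open they stand 13 mm farther back than shut.
Start: joints at [-76.404, 11.837, 88.321, -0, 79.842, -8.623], TCP at [217.426, -532.309, 231.282] pointing down, gripper open.
Joint ranges: [-156.59, 156.59], [-49.26, 127.26], [12.9, 141.05], [-63.56, 243.56], [4.71, 150.69], [-161.64, 161.64]. Speed limits (degrees/s): [159.86, 159.86, 180, 180, 180, 180].

### API

Orientations are given as a 3x3 rotation matrix whose columns are the frame's x, y, z axes.
In Python, from station import telemetry, vision, bot, finder gives the robot as it stands.
- The arm moves only by the shell command python3 -m jog 'ROWS' [FORCE]. ROWS is JSON, a list that holds one entry, the list of rows, each a list of 5 numbers: the closure, from 0 (fully open) to 1 (shut), then the shift along the tool's x, y, z each as a share of 0.25 m, from -1 to 1, then the turn about the tool's z as a share of 360 degrees, from -1 to 1. A call has 1 to 12 rows; each row is the pose to reach, as a shift and turn from the pose commanded when the call began, along the tool's axes at that moment, turning the shorter way round; what a row does not reach only later rows make up. A row lasts 1/12 s, in which the tool goes at most 41.7 mm and 7.16 degrees, less where a joint would pass 70% of its speed; a pose out of reach is approached as far as the arm can. A call with a number of a shift or a turn outside -1 to 1 is refused whole. A call with a gripper value outside its range is refused whole. The fingers move at their own pace and stop on an object; FORCE is the grip in N (left out, the last holds). Time passes only in rows, so rows that repeat a pose let the fingers close. It gives the time, the measured TCP pose, the force, the opening and the grip force at its end, in the units of the state.
- telemetry.get_state(): the state, without advancing time (a new reading comes with each control period).
- vision.capture(name): name is "side" or "top"; returns the picture (384x512x3 uint8, red, green, blue); there is no depth.
- vision.camera_info(name): a dict with "mtx" (3x3 intrinsics, pixels), "R" (3x3) and "t" (3): a world point X has camera coordinates R X + t. Camera axes: x right, y down, z forward; pixel columns grow to the right and rows downward; lengths in mm; the calibration is good to about 2 mm. A picture is of the moment at which its call begins. camera_info takes no time and is no camera call.
- bot.job_done(): hands the job in; it is judged then, once.
Trained networks look in the newest picture that a camera, given by its name, has taken for a name from the list of things; names that differ only in an ending like _2 or _b are one class to them, and where a whole thing is asked for, a point or a joint stands for the part that bears it (a point fixed in the world has none). Each returns a list of dicts, best first, with "conf" (0 to 1); they miss things now and then, are a little off and sometimes report something else, mostly with a low value. They report only what shows in the picture. A call takes as long as a camera call. They do not tell look-alikes from the thing itself.
- finder.recognise(camera, name): "extent" ([left, top, right, bottom] in pixels, round what is visible of it).
- finder.cut_out(camera, name): "pixels" (384x512 bool, what is visible of it) and "extent" ([left, top, right, bottom] in pixels, round what is visible of it).
- finder.pinpoint(camera, name): "location" ([row, column] in pixels: a listed point, or the origin of a listed thing).
The state is a dict: "time_s": time; "qpos": joint angles; "qd": joint speeds; "joint_efforts": joint torques, N m; "tool_pos": TCP position; "orientation": TCP orientation; "ft_force": force on the tool from outside, world axes, zero at the start; "wrist_torque": the same for the moment, N m; "grip_width": opening from 0.0 (shut) to 1.0 (fully open); "finger_force": force on a finger pad.
Only numpy, scipy, OpenCV 4.12 (cv2) and the standard library are available. Lean on these libraries where they do the work, as an engineer would, in place of code of your own. Each camera call takes 0.05 s, during which the arm holds its last target. There are 200 camera calls.

### The job

Load the photometer's filter barrel: drop the amber filter flat into the barrel, then set the brass retaining ring into the barrel's mouth on top of it, its lugs going down through the two notches, and turn it a quarter turn either way so that the lugs lie under the lips and lock the filter in. Leave the blue filter where it is.

Things in the scene. Friction and masses are not known exactly. Their poses are not given: they have to be found in the camera images.
- filter_barrel: Fixed black barrel, 86 mm wide, on a flange. Origin: axis, flange underside. Mouth rim z=49 mm. Two lips (z 43-49) on its +y and -y sides, each 90 deg, reach in to radius 26; between them, on +x and -x (white marks), open notches to radius 37. Below the lips: radius 37 down to a ledge at z=34.5, then a cup of radius 27, floor z=20: the filter's seat. Ring underside rests at z=36 on the filter.
- amber_filter: Amber filter: loose round disc, 37 mm in diameter, 16 mm high, 40 g, dark metal mount, amber-orange glass face and side line; lies flat on the bench. Origin: centre of its underside, z along its axis. Grip it across the diameter by its upper half; it drops freely through the barrel's mouth.
- blue_filter: Blue filter, not wanted: same shape and size as the amber one but with blue glass. Origin: centre of its underside. The two filters may have swapped places.
- retaining_ring: Loose brass bayonet ring, 60 g, lying lugs down. Origin: centre of its underside. Hub 36 mm wide, 5 thick; two lugs (12 wide, 5 thick) along its +x and -x, 66 mm over the tips. Handle: upright bar along x, 34 long, 10 thick (y), z 14 to 32: grip across the 10 mm. Enters with its x along the barrel's x (within 20 deg, either way round), locked with its x along the barrel's y. No stop or thread.
Not all that is in view belongs to the job. There is more than one size of the filter_barrel; the job needs the larger.

How it is judged (in metres and radians):
On the way, in this order (a step that is already met when the one before it is completed fails the run):
1. the amber filter lies flat in the barrel's cup, the ring not yet at the barrel (horizontal distance between amber_filter and filter_barrel below 0.013 m and z of amber_filter in the frame of filter_barrel between 0.015 and 0.025 m and angle between amber_filter's own z axis and vertical below 0.17 rad and horizontal distance between retaining_ring and filter_barrel above 0.08 m), for 0.2 s.
2. the ring is down in the mouth with its lugs in the notches (its x axis within 30 degrees of the barrel's x axis), over the seated filter (horizontal distance between each of amber_filter, retaining_ring and filter_barrel below 0.013 m and z of amber_filter in the frame of filter_barrel between 0.015 and 0.025 m and angle between amber_filter's own z axis and vertical below 0.17 rad and z of retaining_ring in the frame of filter_barrel between 0.031 and 0.0395 m and angle between retaining_ring's own z axis and vertical below 0.15 rad and angle between the x axis of retaining_ring and the x axis of filter_barrel, either way round below 0.52 rad), for 0.1 s.
At the end, for the whole second after the job is handed in: Amber filter flat on the cup floor (13 mm sideways, 5 mm height, 10 deg); ring level on it under the lips (13 mm sideways, +3.5/-5 mm height, 8.5 deg), lugs within 25 deg of the barrel's y axis; both at rest; blue filter within 30 mm of its start (horizontal distance between each of amber_filter, retaining_ring and filter_barrel below 0.013 m and z of amber_filter in the frame of filter_barrel between 0.015 and 0.025 m and angle between amber_filter's own z axis and vertical below 0.17 rad and z of retaining_ring in the frame of filter_barrel between 0.031 and 0.0395 m and angle between retaining_ring's own z axis and vertical below 0.15 rad and angle between the x axis of retaining_ring and the y axis of filter_barrel, either way round below 0.45 rad and linear speed of each of amber_filter, retaining_ring below 0.02 m/s and distance of blue_filter from where it was at the start of the episode below 0.03 m); the robot touches nothing.
It fails at once if the blue filter is moved by more than 30 mm (distance of blue_filter from where it was at the start of the episode above 0.03 m).
It also fails if it takes over 48 s, if anything falls off the work surface, if the arm or the gripper's body presses on something with over 40 N, if the wrist force passes 120 N, or if a joint passes its speed limit or range.

## Working session

There is one attempt and no reset: what is moved stays moved. The work goes in short steps, Python scripts to look and compute and a shell command to move; the robot and the scene stay as the last step left them, time stands still between calls to the robot, and variables do not carry over. Pictures are saved under pics/ and viewed, at most 10 in all, crops included, and the job is handed in when it is done.

```bash
mkdir -p pics; python3 - <<'E'
from station import telemetry, vision, bot, finder
import cv2,numpy as np
for c in("side","top"):
    im=vision.capture(c); cv2.imwrite(f"pics/{c}0.png",im[:,:,::-1])
    i=vision.camera_info(c); R=np.array(i["R"]);print(c,np.round(i["mtx"],1).tolist(),np.round(R,3).tolist(),np.round(-R.T@np.array(i["t"]).ravel(),0))
    for n in("filter_barrel","amber_filter","blue_filter","retaining_ring"):
        print(n,[(round(d["conf"],2),np.round(d["location"],1).tolist()) for d in finder.pinpoint(c,n)], [(round(d["conf"],2),np.round(d["extent"]).tolist()) for d in finder.recognise(c,n)])
s=telemetry.get_state();print(s["time_s"],np.round(s["orientation"],3).tolist(),s["tool_pos"])
E
```

```text
side [[429.9, 0.0, 258.2], [0.0, 429.9, 190.0], [0.0, 0.0, 1.0]] [[-1.0, 0.019, 0.002], [0.006, 0.407, -0.913], [-0.018, -0.913, -0.407]] [ 468. 1046.  485.]
filter_barrel [(0.89, [183.5, 258.2]), (0.84, [237.0, 287.2])] [(0.88, [240.0, 164.0, 280.0, 191.0]), (0.79, [268.0, 212.0, 306.0, 247.0])]
amber_filter [(0.64, [263.0, 258.8]), (0.61, [182.7, 259.4])] [(0.74, [249.0, 252.0, 269.0, 269.0])]
blue_filter [(0.69, [216.4, 253.7])] [(0.73, [246.0, 208.0, 263.0, 222.0])]
retaining_ring [(0.58, [160.1, 255.1])] [(0.45, [249.0, 152.0, 265.0, 164.0])]
top [[494.8, 0.0, 261.2], [0.0, 494.8, 185.7], [0.0, 0.0, 1.0]] [[0.002, -1.0, 0.021], [-0.998, -0.003, -0.059], [0.059, -0.02, -0.998]] [ 375.   32. 1238.]
filter_barrel [(0.79, [208.8, 178.7]), (0.72, [189.2, 298.5])] [(0.72, [276.0, 163.0, 320.0, 210.0]), (0.66, [160.0, 193.0, 195.0, 225.0])]
amber_filter [(0.69, [183.3, 141.5])] [(0.76, [132.0, 171.0, 147.0, 188.0])]
blue_filter [(0.69, [182.5, 216.7])] [(0.61, [212.0, 175.0, 224.0, 188.0])]
retaining_ring [(0.67, [184.1, 372.0])] [(0.49, [367.0, 170.0, 379.0, 194.0])]
0.9 [[0.926, 0.378, 0.0], [0.378, -0.926, -0.0], [-0.0, 0.0, -1.0]] [ 217.43285517 -532.32132848  231.30816076]
```

View pics/top0.png

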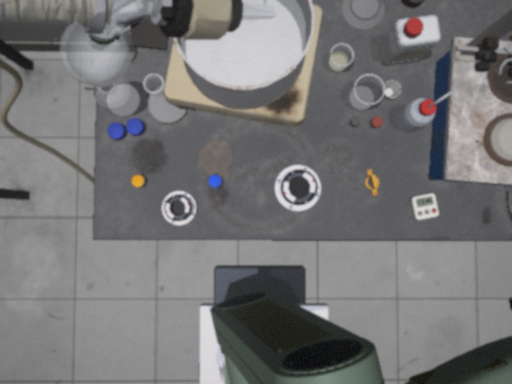

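View pics/side0.png

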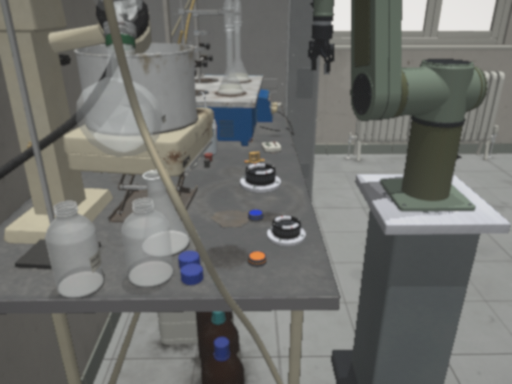

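The top view shows the larger barrel at about (298,188), the smaller decoy at (179,208), amber at (139,181), blue at (216,181) and the ring at (372,182). The side view agrees: amber at (258,258), large barrel at (260,176), ring at (255,158). Next I'll work out positions and look closer at the orientations.

```bash
cat > h.py <<'E'
import cv2,numpy as np
from station import telemetry, vision, bot, finder
def cam(c):
    i=vision.camera_info(c);return np.array(i["mtx"]),np.array(i["R"]),np.array(i["t"]).ravel()
def atz(c,uv,z):
    K,R,t=cam(c);d=R.T@np.linalg.inv(K)@np.array([uv[0],uv[1],1.]);o=-R.T@t
    return (o+d*(z-o[2])/d[2])
def proj(c,X):
    K,R,t=cam(c);p=K@(R@np.array(X,float)+t);return p[:2]/p[2]
def tri(a,b): # top uv, side uv
    P=[];
    for c in("top","side"):
        K,R,t=cam(c);P.append(K@np.c_[R,t])
    X=cv2.triangulatePoints(P[0],P[1],np.array(a,float).reshape(2,1),np.array(b,float).reshape(2,1));return (X[:3]/X[3]).ravel()
def rel(X,Y=None): # delta in tool axes (mm) and share
    s=telemetry.get_state();d=np.array(s["orientation"]).T@(np.array(X)-s["tool_pos"]);return np.round(d,1),np.round(d/250,4)
E
python3 - <<'E'
from h import *
T=cv2.imread("pics/top0.png");S=cv2.imread("pics/side0.png")
for n,a,b in(("amber",(141.5,183.3),(258.8,263)),("blue",(216.7,182.5),(253.7,216.4)),("barrel",(298.5,189.2),(258.2,183.5)),("ring",(372,184.1),(255.1,160.1))):
    print(n,"z0 top",atz("top",a,0).round(1),"z0 side",atz("side",b,0).round(1),"tri",tri(a,b).round(1))
# masks
vision.capture("top")
for n,z in(("amber_filter",12),("filter_barrel",0),("retaining_ring",20)):
    for d in finder.cut_out("top",n):
        m=d["pixels"];v,u=np.nonzero(m);print(n,d["conf"],len(u),atz("top",(u.mean(),v.mean()),z).round(1))
        W=np.array([atz("top",(a,b),z)[:2] for a,b in zip(u,v)]);C=np.cov(W.T);w,V=np.linalg.eigh(C);print("axis",np.degrees(np.arctan2(V[1,1],V[0,1])),np.sqrt(w))
def crop(I,c,r,k): 
    return cv2.resize(I[c[1]-r:c[1]+r,c[0]-r:c[0]+r],(k,k),interpolation=cv2.INTER_CUBIC)
cv2.imwrite("pics/c.png",np.vstack([np.hstack([crop(T,(298,188),28,390),crop(T,(372,182),20,390)]),]))
cv2.imwrite("pics/c2.png",np.hstack([crop(S,(260,176),24,390),crop(S,(257,158),16,390)]))
E
```

```text
amber z0 top [452.6 305.4   0. ] z0 side [452.2 317.5   0. ] tri [452.6 307.   -7. ]
blue z0 top [455.2 118.1   0. ] z0 side [460.6 115.3   0. ] tri [457.5 118.    1.1]
barrel z0 top [438.9 -86.9   0. ] z0 side [445.8 -88.3   0. ] tri [ 4.419e+02 -8.700e+01  3.000e-01]
ring z0 top [ 452.2 -272.3    0. ] z0 side [ 452.3 -283.9    0. ] tri [ 452.2 -271.2    4.6]
amber_filter 0.73 154 [459.5 311.7  12. ]
axis 96.73020602427376 [8.19571763 9.16015882]
filter_barrel 0.62 1694 [443.4 -84.5   0. ]
axis 83.90622689288642 [29.1568373  29.22975917]
filter_barrel 0.62 966 [392.7 211.3   0. ]
axis 123.26441012868308 [21.46473971 22.16628389]
retaining_ring 0.69 245 [ 456.9 -267.5   20. ]
axis -165.75436370212736 [ 8.28417539 16.0900926 ]
```

View pics/c.png

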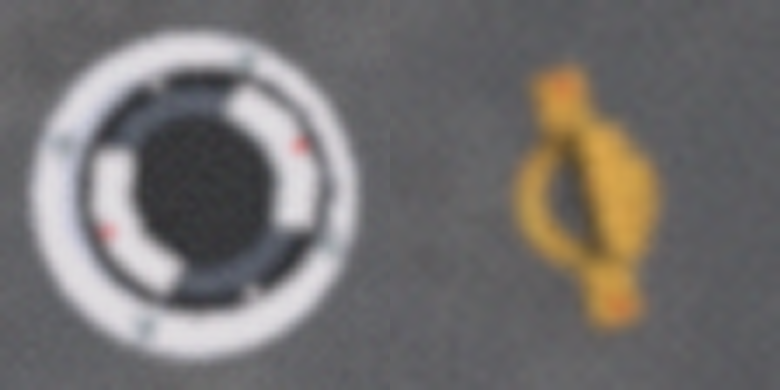

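View pics/c2.png

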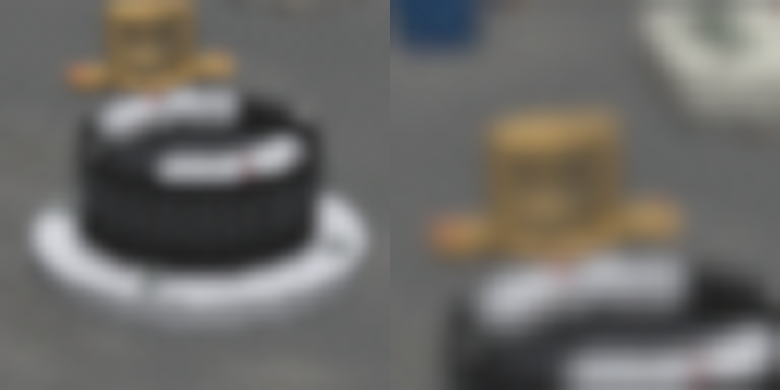

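The white arcs with red dots at crop (300,145) and (107,231) are the lips. The small rim ticks at (160,85) and (250,292) mark the notches, which puts the barrel's x at about 24°. The ring's red lug tips at (560,88) and (620,305) put its x at about 15°. I'll refine the positions with colour centroids.

```bash
python3 - <<'E'
from h import *
T=cv2.imread("pics/top0.png");S=cv2.imread("pics/side0.png")
def cen(I,box,f):
    x0,y0,x1,y1=box;P=I[y0:y1,x0:x1].astype(float);w=f(P[...,2],P[...,1],P[...,0]).clip(0);v,u=np.mgrid[y0:y1,x0:x1]
    return (w*u).sum()/w.sum(),(w*v).sum()/w.sum()
red=lambda r,g,b:(r-g-25)*(np.abs(g-b)<40)
a=cen(T,(128,170,152,194),lambda r,g,b:r-b-60); s=cen(S,(244,246,274,274),lambda r,g,b:r-b-50)
print("amber",a,s,atz("top",a,15.5).round(1),atz("side",s,13).round(1),tri(a,s).round(1))
a=cen(T,(206,170,228,194),lambda r,g,b:b-r-40); s=cen(S,(244,204,268,226),lambda r,g,b:b-r-30)
print("blue",atz("top",a,15.5).round(1),atz("side",s,13).round(1),tri(a,s).round(1))
r1=cen(T,(310,176,317,186),red);r2=cen(T,(281,188,290,198),red)
print(r1,r2);A,B=atz("top",r1,49),atz("top",r2,49);print("barrel red",((A+B)/2).round(1),A-B,np.degrees(np.arctan2(*(A-B)[1::-1])),)
# flange outer ellipse
g=cv2.cvtColor(T,cv2.COLOR_BGR2GRAY)[155:222,265:332]
m=(cv2.resize(g,None,fx=4,fy=4,interpolation=cv2.INTER_CUBIC)>150).astype(np.uint8)
cs=max(cv2.findContours(m,0,cv2.CHAIN_APPROX_NONE)[0],key=cv2.contourArea);e=cv2.fitEllipse(cs);uv=np.array(e[0])/4-.375+[265,155]
print("flange",uv,e[1],atz("top",uv,4).round(1))
g=cv2.cvtColor(S,cv2.COLOR_BGR2GRAY)[162:196,232:288]
# ring hsv mask
h=cv2.cvtColor(T,cv2.COLOR_BGR2HSV)[160:206,355:390];m=((h[...,1]>90)).astype(np.uint8);v,u=np.nonzero(m);print("ringmask",u.mean()+355,v.mean()+160,len(u))
ro=lambda r,g,b:(r-g-55).clip(0)*(r-b>50)
r1=cen(T,(364,166,376,176),lambda r,g,b:(r-g-60));r2=cen(T,(370,188,382,198),lambda r,g,b:(r-g-60))
A,B=atz("top",r1,5),atz("top",r2,5);print("ring",r1,r2,((A+B)/2).round(1),np.linalg.norm(A-B),np.degrees(np.arctan2(*(A-B)[1::-1])))
for n,p in(("lug",(452,-270,5)),("htop",(452,-270,32))):print(n,proj("top",p),proj("side",p))
E
```

```text
amber (np.float64(137.11976411412712), np.float64(180.33457635937907)) (np.float64(256.8212684894666), np.float64(255.34300761990139)) [458.9 312.8  15.5] [456.1 309.5  13. ] [457.8 312.9  15.3]
blue [459.1 122.9  15.5] [457.  118.9  13. ] [458.2 123.   15.2]
(np.float64(312.5625), np.float64(180.4875)) (np.float64(285.01724137931035), np.float64(192.75862068965517))
barrel red [442.6 -82.9  49. ] [ 29.80551637 -66.60240765   0.        ] -65.89081112402839
flange [297.4118309  187.55114365] (185.6928253173828, 186.6114959716797) [442.8 -83.8   4. ]
ringmask 371.95089285714283 181.86607142857142 224
ring (np.float64(369.09090909090907), np.float64(170.72727272727272)) (np.float64(375.0), np.float64(193.0)) [ 457.6 -271.3    5. ] 57.74240171100792 14.279763965736452
lug [371.55885039 184.06966436] [255.25461105 160.12144704]
htop [374.23318629 183.38871777] [255.2475755  152.23879869]
```

```bash
python3 -m jog '[[[0,0.72,-0.92,0,0],[0,0.72,-0.92,0,0],[0,0.72,-0.92,0,0],[0,0.72,-0.92,0,0],[0,0.72,-0.92,0,0],[0,0.72,-0.92,0,0],[0,0.72,-0.92,0,0],[0,0.72,-0.92,0,0],[0,0.72,-0.92,0,0]]]' 40; python3 -m jog '[[[0,0.72,-0.92,0,0],[0,0.72,-0.92,0,0],[0,0.72,-0.92,0,0],[0,0.72,-0.92,0,0],[0,0.72,-0.92,0,0],[0,0.72,-0.92,0,0],[0,0.72,-0.92,0,0],[0,0.72,-0.92,0,0],[0,0.72,-0.92,0,0]]]'; python3 -c "
from h import *
print(rel([458.5,312.5,100]))"
```

```text
time_s: 1.85
tool_pos: [297.6, -249.7, 231.5]
orientation: [[0.924, 0.382, 0.001], [0.382, -0.924, -0.001], [0.0, 0.001, -1.0]]
ft_force: [0.3, -0.2, 0.1]
grip_width: 1.0
finger_force: 0.0
time_s: 2.6
tool_pos: [377.6, 30.7, 231.5]
orientation: [[0.924, 0.383, 0.0], [0.383, -0.924, -0.001], [-0.0, 0.001, -1.0]]
ft_force: [-0.3, -0.2, 0.1]
grip_width: 0.995
finger_force: 0.0
(array([ 182.6, -229.4,  131.3]), array([ 0.7305, -0.9178,  0.5252]))
```

```bash
python3 -m jog '[[[0,0.73,-0.918,0.2,-0.255],[0,0.73,-0.918,0.2,-0.255],[0,0.73,-0.918,0.2,-0.255],[0,0.73,-0.918,0.2,-0.255],[0,0.73,-0.918,0.2,-0.255],[0,0.73,-0.918,0.2,-0.255],[0,0.73,-0.918,0.5,-0.255],[0,0.73,-0.918,0.5,-0.255],[0,0.73,-0.918,0.5,-0.255],[0,0.73,-0.918,0.5,-0.255],[0,0.73,-0.918,0.5,-0.255],[0,0.73,-0.918,0.5,-0.255]]]'; python3 - <<'E'
from h import *
s=telemetry.get_state();print(s["qpos"],np.degrees(np.arctan2(s["orientation"][1][0],s["orientation"][0][0])))
T=vision.capture("top")[:,:,::-1];S=vision.capture("side")[:,:,::-1]
cv2.imwrite("pics/d.png",np.hstack([cv2.resize(T[140:220,97:177],(390,390)),cv2.resize(S[205:285,215:295],(390,390))]))
print(rel([458.5,312.5,2]))
E
```

```text
time_s: 3.6
tool_pos: [461.0, 308.0, 105.1]
orientation: [[-0.314, 0.95, -0.001], [0.95, 0.314, -0.002], [-0.001, -0.002, -1.0]]
ft_force: [0.1, 0.7, -0.3]
grip_width: 0.998
finger_force: 0.0
[ 2.48397097e+01  1.72649538e+01  9.76927831e+01 -6.53043172e-02
  6.51430892e+01  6.58941365e+00] 108.27785640346241
(array([  4.9,  -1.1, 103.8]), array([ 0.0194, -0.0045,  0.4152]))
```

View pics/d.png

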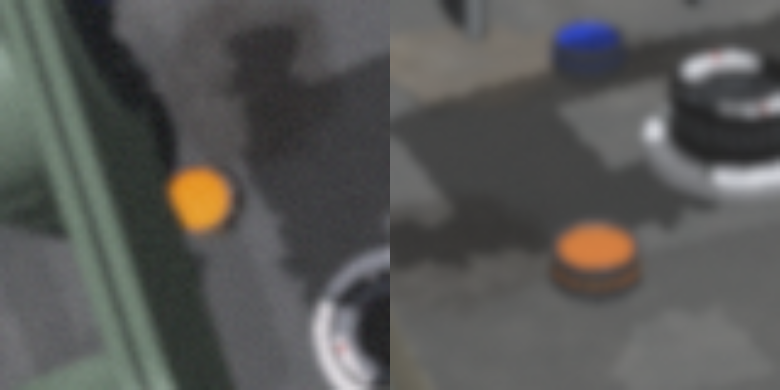

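The amber filter is clear at top pixel (138,181) and side pixel (257,257). The gripper isn't in the side crop yet, so I'll check the projections.

```bash
python3 - <<'E'
from h import *
s=telemetry.get_state();print(s["tool_pos"],proj("top",s["tool_pos"]),proj("side",s["tool_pos"]))
S=vision.capture("side")[:,:,::-1]
cv2.imwrite("pics/e.png",cv2.resize(S[130:290,170:330],(500,500)))
E
```

```text
[461.07510928 308.31958472 105.808488  ] [130.0252743  176.66300749] [254.26233905 214.00533954]
```

View pics/e.png

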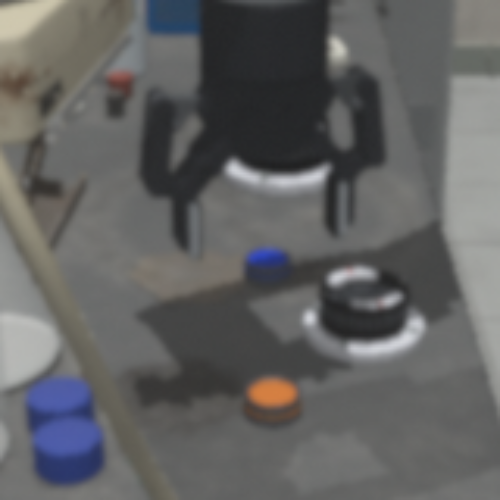

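Both fingers straddle the amber filter at tip rows of about 210, as predicted. I'll descend and grip.

```bash
python3 -m jog '[[[0,0.019,-0.004,0.12,-0.016],[0,0.019,-0.004,0.25,-0.016],[0,0.019,-0.004,0.35,-0.016],[0,0.019,-0.004,0.412,-0.016],[0,0.019,-0.004,0.412,-0.016],[0,0.019,-0.004,0.412,-0.016],[0.4,0.019,-0.004,0.412,-0.016],[0.7,0.019,-0.004,0.412,-0.016],[0.7,0.019,-0.004,0.412,-0.016],[0.7,0.019,-0.004,0.412,-0.016],[0.7,0.019,-0.004,0.412,-0.016],[0.7,0.019,-0.004,0.412,-0.016]]]' 40
```

```text
time_s: 4.75
tool_pos: [457.7, 315.9, 4.9]
orientation: [[-0.406, 0.914, 0.003], [0.914, 0.406, 0.001], [-0.0, 0.003, -1.0]]
ft_force: [-0.8, -0.4, 5.8]
grip_width: 0.409
finger_force: 39.6
```

```bash
python3 -m jog '[[[0.7,0,0,-0.15,0],[0.7,0,0,-0.3,0],[0.7,-0.1,-0.05,-0.45,0],[0.7,-0.3,-0.15,-0.45,0],[0.7,-0.72,-0.35,-0.45,0],[0.7,-0.72,-0.35,-0.45,0],[0.7,-0.72,-0.35,-0.45,0],[0.7,-0.72,-0.35,-0.45,0],[0.7,-0.72,-0.35,-0.45,0],[0.7,-0.72,-0.35,-0.45,0],[0.7,-0.72,-0.35,-0.45,0]]]' 40; python3 -c "
from h import *
print(rel([442.7,-83.3,100]))"
```

```text
time_s: 5.67
tool_pos: [449.6, 116.3, 115.9]
orientation: [[-0.406, 0.914, 0.0], [0.914, 0.406, 0.001], [0.001, 0.001, -1.0]]
ft_force: [0.4, 0.6, -0.1]
grip_width: 0.406
finger_force: 40.1
(array([-179.6,  -87.4,   15.7]), array([-0.7186, -0.3496,  0.063 ]))
```

```bash
python3 -m jog '[[[0.7,-0.718,-0.35,0.06,0],[0.7,-0.718,-0.35,0.06,0],[0.7,-0.718,-0.35,0.06,0],[0.7,-0.718,-0.35,0.06,0],[0.7,-0.718,-0.35,0.06,0],[0.7,-0.718,-0.35,0.06,0],[0.7,-0.718,-0.35,0.06,0],[0.7,-0.718,-0.35,0.06,0],[0.7,-0.718,-0.35,0.06,0]]]' 40; python3 - <<'E'
from h import *
s=telemetry.get_state();p=s["tool_pos"];print(p,rel([442.7,-83.3,40]))
T=vision.capture("top")[:,:,::-1];S=vision.capture("side")[:,:,::-1]
print(proj("top",p),proj("side",p),proj("side",[442.7,-83.3,49]))
P=S[100:190,220:300].astype(float);w=(P[...,2]-P[...,0]-50).clip(0);v,u=np.mgrid[100:190,220:300];s2=((w*u).sum()/w.sum(),(w*v).sum()/w.sum());print(s2,w.sum())
for z in(110,115):print(atz("side",s2,z))
cv2.imwrite("pics/f.png",np.hstack([cv2.resize(T[150:230,250:330],(390,390)),cv2.resize(S[120:200,220:300],(390,390))]))
E
```

```text
time_s: 6.42
tool_pos: [442.5, -82.3, 100.6]
orientation: [[-0.408, 0.913, -0.0], [0.913, 0.408, 0.001], [0.001, -0.0, -1.0]]
ft_force: [0.3, 0.9, -0.5]
grip_width: 0.412
finger_force: 40.2
[442.46831446 -82.34708518 100.63352189] (array([-1. , -0.2, 60.6]), array([-0.0041, -0.0007,  0.2425]))
[300.70576288 185.40272754] [259.52736357 150.84504785] [259.37886815 168.18065263]
(np.float64(254.66459627329192), np.float64(157.56935817805382)) 483.0
[456.80012897  -1.46370765 110.        ]
[456.95055202  12.49310045 115.        ]
```

View pics/f.png

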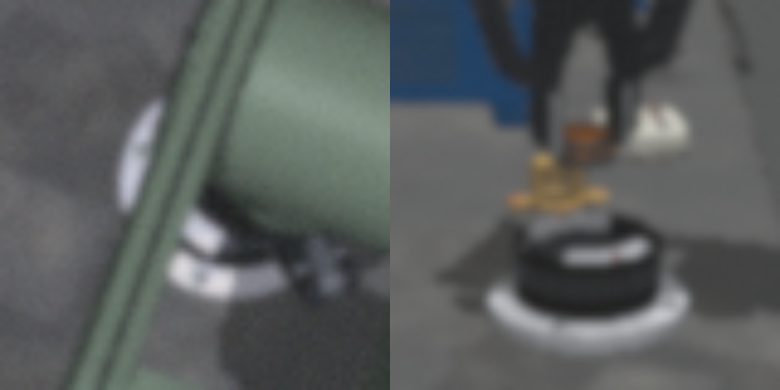

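The filter is held level between the fingers at crop (587,143), directly over the barrel. I'll lower the fingers along the notches and check forces before release.

```bash
python3 -m jog '[[[0.7,0,0,0.06,0],[0.7,0,0,0.12,0],[0.7,0,0,0.17,0],[0.7,0,0,0.2,0],[0.7,0,0,0.22,0],[0.7,0,0,0.24,0],[0.7,0,0,0.24,0],[0.7,0,0,0.24,0]]]' 40
```

```text
time_s: 7.18
tool_pos: [442.5, -84.1, 41.0]
orientation: [[-0.406, 0.914, 0.0], [0.914, 0.406, -0.0], [-0.0, 0.0, -1.0]]
ft_force: [0.3, 0.4, -0.4]
grip_width: 0.41
finger_force: 40.2
```

No contact force. Releasing with a partial opening.

```bash
python3 -m jog '[[[0.54,0,0,0,0],[0.54,0,0,0,0],[0.53,0,0,0,0],[0.53,0,0,0,0],[0.53,0,0,0,0]]]' 20;  python3 -m jog '[[[0.53,0,0,-0.05,0],[0.53,0,0,-0.15,0],[0.3,0,0,-0.3,0],[0,0,0,-0.4,0],[0,0,0,-0.4,0],[0,0,0,-0.4,0]]]'; python3 -c "
from h import *
print(rel([457.5,-271,120]))"
```

```text
time_s: 7.6
tool_pos: [442.5, -84.4, 41.1]
orientation: [[-0.405, 0.914, 0.001], [0.914, 0.405, -0.0], [-0.0, 0.0, -1.0]]
ft_force: [-0.5, 0.0, 0.2]
grip_width: 0.473
finger_force: 0.0
time_s: 8.1
tool_pos: [443.9, -84.9, 142.8]
orientation: [[-0.405, 0.914, 0.005], [0.914, 0.405, -0.002], [-0.004, 0.003, -1.0]]
ft_force: [-0.8, 0.6, -0.2]
grip_width: 0.992
finger_force: 0.0
(array([-175.6,  -63.1,   23.2]), array([-0.7024, -0.2523,  0.0927]))
```

```bash
python3 -m jog '[[[0,-0.702,-0.252,0,0.275],[0,-0.702,-0.252,0,0.275],[0,-0.702,-0.252,0,0.275],[0,-0.702,-0.252,0,0.275],[0,-0.702,-0.252,0,0.275],[0,-0.702,-0.252,0,0.275],[0,-0.702,-0.252,0,0.275],[0,-0.702,-0.252,0,0.275],[0,-0.702,-0.252,0,0.275],[0,-0.702,-0.252,0,0.275],[0,-0.702,-0.252,0,0.275],[0,-0.702,-0.252,0,0.275]]]'; python3 - <<'E'
from h import *
s=telemetry.get_state();p=s["tool_pos"];print(p,rel([457.5,-271,14]),np.degrees(np.arctan2(s["orientation"][1][0],s["orientation"][0][0])))
T=vision.capture("top")[:,:,::-1];S=vision.capture("side")[:,:,::-1]
cv2.imwrite("pics/g.png",np.hstack([cv2.resize(T[150:230,260:340],(390,390)),cv2.resize(S[120:200,220:300],(390,390))]))
for c,n in(("side","retaining_ring"),("side","amber_filter"),("top","amber_filter"),("top","filter_barrel")):
  print(n,[(d["conf"],d["location"]) for d in finder.pinpoint(c,n)])
# handle top in original side picture -> x
S0=cv2.imread("pics/side0.png");P=S0[146:166,240:272].astype(float);m=(P[...,2]-P[...,0]>45);v,u=np.nonzero(m);print("side ring",u.mean()+240,v.mean()+146,u.min()+240,u.max()+240)
for X in([457.5,-271,20],[457.5,-271,0]):print(proj("side",X))
E
```

```text
time_s: 9.1
tool_pos: [454.5, -269.2, 138.5]
orientation: [[0.886, 0.463, -0.003], [0.464, -0.886, 0.003], [-0.002, -0.004, -1.0]]
ft_force: [0.3, 0.3, 0.0]
grip_width: 0.999
finger_force: 0.0
[ 454.54927928 -269.22745995  138.46647148] (array([  2. ,   3.4, 124.5]), array([0.008 , 0.0138, 0.4978])) 27.61342155351101
retaining_ring [(0.61, [159.4, 256.8])]
amber_filter []
amber_filter [(0.6, [182.9, 298.7]), (0.52, [183.8, 369.9])]
filter_barrel [(0.94, [188.2, 299.1]), (0.94, [208.2, 175.5])]
side ring 253.51190476190476 158.01190476190476 245 263
[253.54874642 155.66188502]
[253.56382393 161.4691003 ]
```

View pics/g.png

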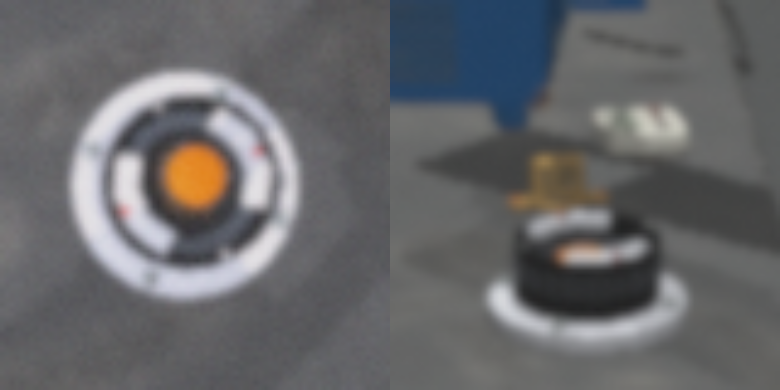

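The amber disc lies flat, about centred in the cup, at left crop (195,175). Next, grip the ring's handle.

```bash
python3 -m jog '[[[0,0.004,0.008,0.1,0.0356],[0,0.004,0.008,0.25,0.0356],[0,0.004,0.008,0.35,0.0356],[0,0.004,0.008,0.42,0.0356],[0,0.004,0.008,0.42,0.0356]]]' 40; python3 -c "
from h import *
s=telemetry.get_state();print(rel([457.5,-271,14]),np.degrees(np.arctan2(s['orientation'][1][0],s['orientation'][0][0])))"
```

```text
time_s: 9.82
tool_pos: [454.3, -268.7, 31.3]
orientation: [[0.965, 0.263, -0.007], [0.263, -0.965, 0.006], [-0.006, -0.008, -1.0]]
ft_force: [-0.5, 1.0, -0.7]
grip_width: 1.002
finger_force: 0.0
(array([ 2.6,  3.2, 17.2]), array([0.0103, 0.0126, 0.069 ])) 15.238862867116625
```

```bash
python3 -m jog '[[[0,0.01,0.012,0.03,0],[0,0.01,0.012,0.066,0],[0.3,0.01,0.012,0.066,0],[0.6,0.01,0.012,0.066,0],[1,0.01,0.012,0.066,0],[1,0.01,0.012,0.066,0],[1,0.01,0.012,0.066,0],[1,0.01,0.012,0.066,0],[1,0.01,0.012,0.066,0],[1,0.01,0.012,0.066,0],[1,0.01,0.012,0.066,0]]]' 40
```

```text
time_s: 10.73
tool_pos: [461.3, -274.1, 19.9]
orientation: [[0.965, 0.262, 0.001], [0.262, -0.965, -0.001], [0.001, 0.001, -1.0]]
ft_force: [0.4, 0.1, 3.8]
grip_width: 0.105
finger_force: 41.2
```

```bash
python3 -m jog '[[[1,0,0,-0.05,0],[1,0,0,-0.15,0],[1,0,0,-0.3,0],[1,0,0,-0.4,0],[1,0,0,-0.4,0],[1,0,0,-0.4,0],[1,0,0,-0.4,0]]]' 60; python3 - <<'E'
from h import *
s=telemetry.get_state();p=s["tool_pos"];print(p,s["grip_width"])
T=vision.capture("top")[:,:,::-1];S=vision.capture("side")[:,:,::-1]
print(proj("top",p),proj("side",p));u0,v0=proj("side",p).astype(int);print(u0,v0)
P=S[v0-25:v0+35,u0-35:u0+35].astype(float);m=(P[...,2]-P[...,0]>45);v,u=np.nonzero(m);print("ring px",u.mean()+u0-35,v.mean()+v0-25,u.min()+u0-35,u.max()+u0-35)
cv2.imwrite("pics/h.png",cv2.resize(S[v0-35:v0+35,u0-35:u0+35],(420,420),interpolation=cv2.INTER_CUBIC))
E
```

```text
time_s: 11.32
tool_pos: [460.2, -273.2, 118.9]
orientation: [[0.965, 0.262, -0.001], [0.262, -0.965, 0.001], [-0.001, -0.001, -1.0]]
ft_force: [-0.2, 0.3, -0.7]
grip_width: 0.094
finger_force: 61.6
[ 460.20963267 -273.21211841  118.90974077] 0.09425219930330263
[385.06468606 177.38642842] [252.60505718 125.72658931]
252 125
ring px 258.9230769230769 130.30769230769232 246 263
```

View pics/h.png

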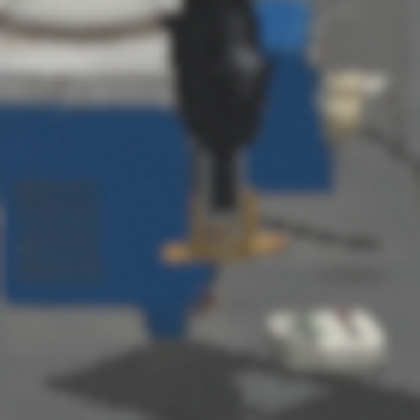

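The ring is held level: its lug tips sit at crop (167,250) and (282,240), which is the slope its yaw should give. Carrying it over the barrel.

```bash
python3 -m jog '[[[1,0.14,-0.75,0,-0.0247],[1,0.14,-0.75,0,-0.0247],[1,0.14,-0.75,0,-0.0247],[1,0.14,-0.75,0,-0.0247],[1,0.14,-0.75,0,-0.0247],[1,0.14,-0.75,0,-0.0247],[1,0.14,-0.75,0.04,-0.0247],[1,0.14,-0.75,0.08,-0.0247],[1,0.14,-0.75,0.1,-0.0247],[1,0.14,-0.75,0.1,-0.0247],[1,0.14,-0.75,0.1,-0.0247]]]' 60; python3 -c "
from h import *
vision.capture('top');s=telemetry.get_state();print(s['tool_pos'],rel([444.9,-82.5,56]),np.degrees(np.arctan2(s['orientation'][1][0],s['orientation'][0][0])))"
```

```text
time_s: 12.33
tool_pos: [445.0, -84.4, 93.2]
orientation: [[0.914, 0.406, -0.002], [0.406, -0.914, 0.001], [-0.002, -0.002, -1.0]]
ft_force: [0.6, 0.1, -0.4]
grip_width: 0.098
finger_force: 61.6
[445.46600871 -84.44952124  93.7559019 ] (array([ 0.3, -2. , 37.8]), array([ 0.0012, -0.0079,  0.151 ])) 23.963778070095085
```

```bash
python3 -m jog '[[[1,0,-0.004,0.04,0],[1,0,-0.004,0.08,0],[1,0,-0.004,0.105,0],[1,0,-0.004,0.12,0],[1,0,-0.004,0.13,0],[1,0,-0.004,0.14,0],[1,0,-0.004,0.146,0],[1,0,-0.004,0.146,0],[1,0,-0.004,0.146,0]]]' 60
```

```text
time_s: 13.13
tool_pos: [445.4, -82.7, 58.0]
orientation: [[0.913, 0.408, 0.0], [0.408, -0.913, -0.0], [0.0, 0.0, -1.0]]
ft_force: [-0.1, -0.4, -0.2]
grip_width: 0.101
finger_force: 61.7
```

```bash
python3 -m jog '[[[1,0,0,0.004,0],[1,0,0,0.008,0],[1,0,0,0.01,0],[1,0,0,0.01,0],[1,0,0,0.01,0]]]' 60
```

```text
time_s: 13.55
tool_pos: [445.6, -82.8, 55.9]
orientation: [[0.913, 0.408, 0.001], [0.408, -0.913, -0.0], [0.001, 0.0, -1.0]]
ft_force: [-1.4, 0.7, 5.6]
grip_width: 0.095
finger_force: 62.4
```

Seated: contact at TCP z 55.9 puts the ring's underside at about 36. Now the quarter turn.

```bash
python3 -m jog '[[[1,-0.001,-0.001,-0.002,-0.02],[1,-0.002,-0.002,-0.002,-0.04],[1,-0.003,-0.003,-0.002,-0.06],[1,-0.004,-0.004,-0.002,-0.08],[1,-0.005,-0.005,-0.002,-0.1],[1,-0.006,-0.006,-0.002,-0.12],[1,-0.007,-0.007,-0.002,-0.135],[1,-0.007,-0.007,-0.002,-0.135],[1,-0.007,-0.007,-0.002,-0.135]]]' 60; python3 -c "
from h import *
s=telemetry.get_state();print(rel([441.7,-81.3,56]),np.degrees(np.arctan2(s['orientation'][1][0],s['orientation'][0][0])),s['wrist_torque'])"
```

```text
time_s: 14.3
tool_pos: [443.3, -81.5, 56.0]
orientation: [[0.301, 0.954, 0.001], [0.954, -0.301, 0.001], [0.001, 0.001, -1.0]]
ft_force: [-0.0, 2.2, 2.5]
grip_width: 0.091
finger_force: 62.0
(array([-0.3, -1.6, -0. ]), array([-0.0012, -0.0064, -0.0001])) 72.49545250097995 [ 0.49039123 -0.05463207  0.0271325 ]
```

```bash
python3 -m jog '[[[1,0,-0.001,0,-0.02],[1,0,-0.002,0,-0.04],[1,0,-0.003,0,-0.06],[1,0,-0.004,0,-0.08],[1,0,-0.005,0,-0.1],[1,0,-0.005,0,-0.115],[1,0,-0.005,0,-0.115],[1,0,-0.005,0,-0.115],[1,0,-0.005,0,-0.115]]]' 60; python3 -m jog '[[[0.75,0,0,0,0],[0.7,0,0,0,0],[0.7,0,0,0,0],[0.7,0,0,0,0],[0.7,0,0,-0.04,0],[0.7,0,0,-0.1,0],[0.4,0,0,-0.25,0],[0,0,0,-0.4,0],[0,0,0,-0.5,0],[0,0,0,-0.5,0]]]'; python3 -m jog '[[[0,-0.9,0,-0.1,0],[0,-0.9,0,-0.1,0],[0,-0.9,0,-0.1,0],[0,-0.9,0,-0.1,0],[0,-0.9,0,-0.1,0],[0,-0.9,0,-0.1,0],[0,-0.9,0,-0.1,0],[0,-0.9,0,-0.1,0],[0,-0.9,0,-0.1,0]]]'; python3 - <<'E'
from h import *
T=vision.capture("top")[:,:,::-1];S=vision.capture("side")[:,:,::-1]
cv2.imwrite("pics/i.png",np.hstack([cv2.resize(T[158:218,268:328],(390,390),interpolation=cv2.INTER_CUBIC),cv2.resize(S[140:200,230:290],(390,390),interpolation=cv2.INTER_CUBIC)]))
E
```

```text
time_s: 15.05
tool_pos: [440.7, -81.0, 56.0]
orientation: [[-0.406, 0.914, -0.002], [0.914, 0.406, 0.001], [0.002, -0.002, -1.0]]
ft_force: [-3.8, 1.0, 7.8]
grip_width: 0.095
finger_force: 62.7
time_s: 15.88
tool_pos: [446.3, -83.2, 188.1]
orientation: [[-0.407, 0.913, 0.013], [0.913, 0.407, -0.005], [-0.01, 0.01, -1.0]]
ft_force: [1.3, -0.9, -0.1]
grip_width: 0.851
finger_force: 0.0
time_s: 16.63
tool_pos: [532.6, -285.9, 205.0]
orientation: [[-0.408, 0.913, -0.002], [0.913, 0.408, 0.002], [0.002, -0.001, -1.0]]
ft_force: [-0.5, -0.3, -0.3]
grip_width: 1.0
finger_force: 0.0
```

View pics/i.png

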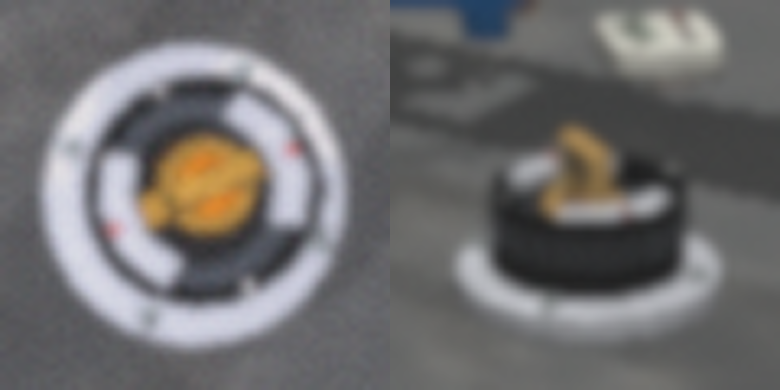

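The ring sits level in the mouth with its handle along the red lip marks (lug at crop (152,210) going under the lip), the amber filter shows beneath it, and the gripper is clear. Handing in.

```bash
python3 -c "
from station import bot
print(bot.job_done())"
```

```text
the job is handed in; nothing more can be done
None
```

I seated the amber filter in the larger barrel, locked the ring over it with a quarter turn, and handed the job in at about 17 s; the blue filter was not touched, and the hand-in gave no verdict.

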